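# Blow off the modular units at the air station

## Robot

A 6-joint arm with a two-finger parallel gripper is mounted at the origin on the work surface. World frame = base frame: x ahead of the robot, y to its left, z up, the work surface at z = 0. Lengths are in m, angles in rad, forces in N, time in s.
With the tool pointing down it reaches from about 0.375 to 0.9 m from the base axis. Payload 3.1 kg.
Tool frame: the origin (TCP) lies at the very end of the fingers, on their centre line; the grasp point (between the pads) lies 19 mm behind it; x points along the fingers, z is the direction in which the jaws open and shut, and the axes are right-handed (so a half turn about x gives the same grasp; the last joint's range is limited). The gripper opens to 87 mm and grips with 3 to 60 N. Pads are 19 mm wide; open, the fingers measure 117 mm over their backs; the gripper's body (75 mm by 190 mm) begins 51 mm behind the grasp point.
Start: joints at [1.034, 0.527, 1.433, -0, 1.181, -0.178], TCP at [0.219, 0.585, 0.223] pointing down, gripper open.
Joint ranges: [-3.08, 3.08], [-0.75, 2.2], [0.22, 2.44], [-1.43, 4.57], [0, 2.65], [-2.85, 2.85]. Speed limits (rad/s): [2.79, 2.79, 3.14, 3.14, 3.14, 3.14].

## Interface

Orientations are given as a unit quaternion [w, x, y, z].
In Python, from workcell import env gives the robot as it stands. Calls block until the motion is done:
- env.movep(position, orientation): joint-space move of the TCP to a pose.
- env.move_l(position, ori=None, vel=0.15): straight line of the TCP; ori=None keeps the orientation; vel is the mean speed in m/s.
- env.movej(angles): joint-space move.
- env.release() and env.gripper_close(newtons=None): open the fingers fully, or close them until they stop; newtons is the grip in N (None keeps the last).
- env.hold(seconds).
- env.inverse_kinematics(position, orientation): joint angles nearest the present ones, or None.
- env.read_state(): the state.
- env.grab_frame(name): name is "scene" or "side" or "wrist"; returns a dict with "image" (480x640x3 uint8, red, green, blue), "z_map" (480x640 float32, m along the optical axis (not along the pixel's ray), 0 where there is no reading), "K" (3x3 intrinsics, pixels), "k1" (the pictures are not rectified: a ray, as slopes to the right and down, at radius r is drawn at 1 + k1 r^2 times it, then the intrinsics apply), "R" (3x3) and "t" (3): a world point X has camera coordinates R X + t. Camera axes: x right, y down, z forward; pixel columns grow to the right and rows downward; lengths in m; the calibration is good to about 2 mm. A picture is of the moment at which its call begins.
A pose or a line that the arm cannot do raises env.IKError and nothing moves.
- env.finish_job(): hands the job in, once; it reports no verdict.
The state is a dict: "clock": time; "qpos": joint angles; "qvel": joint speeds; "tau": joint torques, N m; "ee_pos": TCP position; "eef_rot": TCP orientation; "contact_force": force on the tool from outside, world axes, zero at the start; "wrist_torque": the same for the moment, N m; "opening": opening from 0.0 (shut) to 1.0 (fully open).
Only numpy, scipy, OpenCV 4.12 (cv2) and the standard library are available. Lean on these libraries where they do the work, as an engineer would, in place of code of your own. Each camera call takes 0.05 s, during which the arm holds its last target.

## Task

Stand every loose two-toggle modular unit that is on the bench upright in a compartment of the blow-off bay; once they are all in, turn the air valve's handle until it lines up with the brass pointer on the dial and leave it there. Slide the dust cover of the start box fully aside and press the start button all the way down for a moment while the units are in the bay; then slide the cover fully shut again and turn the valve back to fully closed. Only after that, move all the units into the compartments of the grey finished tray, standing upright, and leave the screwdriver and the pen where they are.

Things in the scene. Friction and masses are not known exactly. Their poses are not given: they have to be found in the camera images.
- unit1: two-module rail-mount switch unit, off-white plastic, 160 g, one of up to three alike (two or three are present, None if absent): 80 mm long (x), 36 mm wide (y), straight sides 34 mm high, then a raised middle 44 mm long and as wide, to 46 mm, with two small black toggles on top to 49 mm; origin at the centre of its underside, z up when upright. Loose; stands upright on the bench at the start, gripped across its 36 mm width
- unit2: two-module rail-mount switch unit, off-white plastic, 160 g, one of up to three alike (two or three are present, None if absent): 80 mm long (x), 36 mm wide (y), straight sides 34 mm high, then a raised middle 44 mm long and as wide, to 46 mm, with two small black toggles on top to 49 mm; origin at the centre of its underside, z up when upright. Loose; stands upright on the bench at the start, gripped across its 36 mm width
- unit3: two-module rail-mount switch unit, off-white plastic, 160 g, one of up to three alike (two or three are present, None if absent): 80 mm long (x), 36 mm wide (y), straight sides 34 mm high, then a raised middle 44 mm long and as wide, to 46 mm, with two small black toggles on top to 49 mm; origin at the centre of its underside, z up when upright. Loose; stands upright on the bench at the start, gripped across its 36 mm width
- bay: blow-off bay, fixed aluminium tray, origin at the bench under its centre. Three compartments, one unit each (length along x), at y = -100, 0, +100 mm: floors 120 (x) by 56 mm (y), 5 mm above the bench; solid black ridges 44 mm wide between and a 5 mm rim around, all 12 mm above the floor. Beyond its far side a grey nozzle bar along y at x = 74 to 96 mm, top 76 mm up, brass nozzles to x = 62 mm
- tray: finished tray, fixed: grey plastic, same compartments, black ridges and rim as the bay (three floors 120 by 56 mm at y = -100, 0, +100 mm, 5 mm above the bench), no bar; origin at the bench under its centre
- valve: air valve, fixed: aluminium block with a round white dial, radius 85 mm, top of the dial 34 mm above the bench; origin at the bench on the handle's axis, which is vertical. Black ticks every 15 degrees on the dial, a longer one at closed (-y) and at fully open (-x)
- lever_grip (a point): middle of the black grip of the valve handle, 60 mm from the axis and 72 mm above the bench; its x axis points outward along the handle. The grip is a level bar, 60 mm long (25 to 85 mm from the axis), 14 mm wide, 20 mm high (62 to 82 mm above the bench)
- lever (a joint): valve handle angle, rad: 0 fully closed (stop; handle points along the valve's -y), grows clockwise seen from above to 1.571 fully open (stop; along the valve's -x). It starts closed or slightly open, takes about 0.12 N m to turn and stays where it is left
- pointer: brass pointer fixed at the dial's rim, 70 to 98 mm from the axis, 10 mm wide, 4 mm thick lying on the dial (its top 38 mm above the bench); origin on the valve axis at the dial's top, x axis from the axis out through the pointer: the handle is to lie along it
- startbox: start box, fixed: grey box 100 mm (x) by 200 mm (y) by 45 mm high, origin at the bench under its centre; on top two aluminium guide rails along y at x = +-43 mm, 8 mm wide, their tops 61 mm above the bench
- cover (a joint): dust cover of the start box, m: 0 shut over the button, slides along the start box's +y to 0.09 fully aside (stop); about 1 N to move, stays where it is left
- cover_tab (a point): centre of the black upright tab on the steel dust cover; the tab is 40 mm (x) by 12 mm (y, the sliding direction) by 24 mm high, 61 to 85 mm above the bench; the cover plate is 78 by 76 mm, its top 61 mm above the bench and centred under the tab
- start_button (a joint): start button travel, m: 0 up, 0.005 fully down; springs back, about 5 N when fully down
- button_top (a point): centre of the top of the round black start button, radius 16 mm, 54 mm above the bench when up, under the dust cover when that is shut (48 mm from the start box's centre towards its -y)
- screwdriver: bystander: screwdriver lying on the bench, about 170 mm long
- pen: bystander: blue pen, 10 mm thick, 130 mm long, lying between the bay and the valve
Mind the look-alikes: they are no part of the job. Leave any pink or purple look-alike of the unit2 alone.

How it is judged:
By the outcome, as a careful person would: the job done as asked, in the order asked, and still so for the second after the job is handed in, with the robot touching nothing.
Of unit1, unit2, unit3 only 2 to 3 are there at a start; the rules pass over those that are not, and their reading is None.
At some moment in a run one of unit1, unit2, unit3 may be knocked a few centimetres aside while the robot is not near it.
It also fails if it takes over 210 s, if anything falls off the work surface, if the arm or the gripper's body presses on something with over 40 N, if the wrist force passes 120 N, or if a joint passes its speed limit or range.

## Working session

There is one attempt and no reset: what is moved stays moved. The work goes in short steps, each a Python script; the robot and the scene stay as the last script left them, time stands still between calls to the robot, and variables do not carry over. Pictures are saved under pics/ and viewed, and the job is handed in when it is done.

```bash
ls; mkdir -p pics
python3 - <<'E'
from workcell import env
import cv2
s=env.read_state();print(s['clock'],s['ee_pos'],s['eef_rot'],s['opening'])
for n in ['scene','side','wrist']:
    f=env.grab_frame(n);cv2.imwrite(f'pics/{n}0.png',f['image'][:,:,::-1]);print(n,f['K'].tolist(),f['k1'],f['R'].round(3).tolist(),f['t'])
E
```

```text
pics
0.0 [0.21847278 0.58476615 0.22154259] [ 0.58028708 -0.40335544  0.58171931  0.40270825] 1.0006931462445443
scene [[477.00954711163104, 0.0, 312.7302944738065], [0.0, 477.00954711163104, 240.49284953800893], [0.0, 0.0, 1.0]] -0.06755963415878202 [[0.088, 0.996, 0.015], [0.808, -0.063, -0.585], [-0.582, 0.064, -0.811]] [-0.11464257 -0.33797427  1.38339121]
side [[481.06768225420416, 0.0, 314.33007702709], [0.0, 481.06768225420416, 238.10575150070014], [0.0, 0.0, 1.0]] -0.13430998919485337 [[0.894, -0.447, 0.023], [-0.254, -0.55, -0.796], [0.368, 0.706, -0.605]] [-0.38346671  0.24137269  0.89492565]
wrist [[399.1581020606983, 0.0, 315.3988610081912], [0.0, 399.1581020606983, 237.02291226895028], [0.0, 0.0, 1.0]] 0.0011684521169900888 [[0.349, 0.937, -0.001], [0.905, -0.337, 0.259], [0.242, -0.091, -0.966]] [-0.62576606 -0.03183109  0.38980962]
```

View pics/scene0.png

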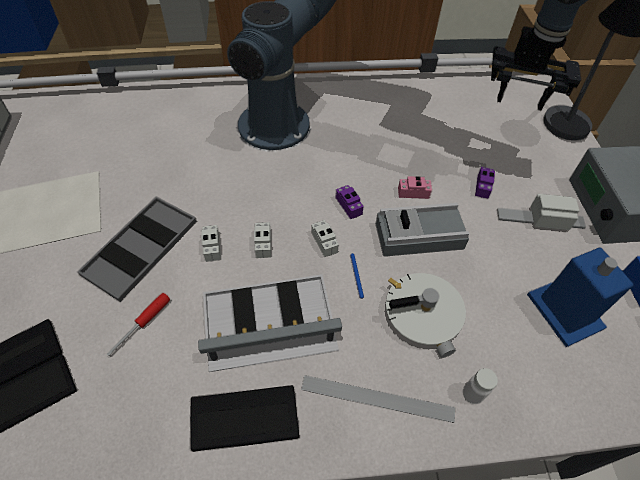

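View pics/side0.png

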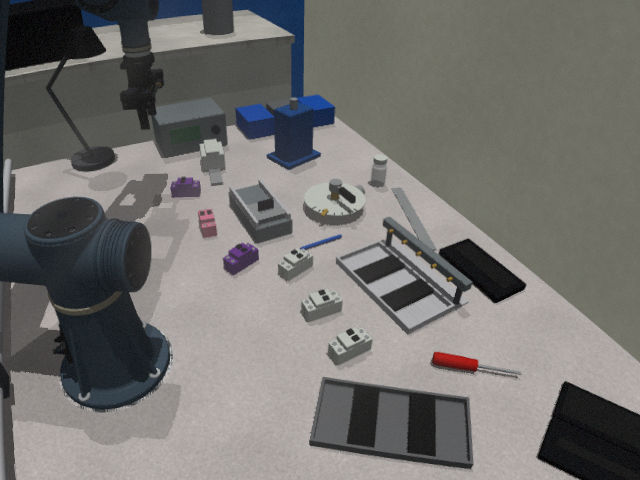

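View pics/wrist0.png

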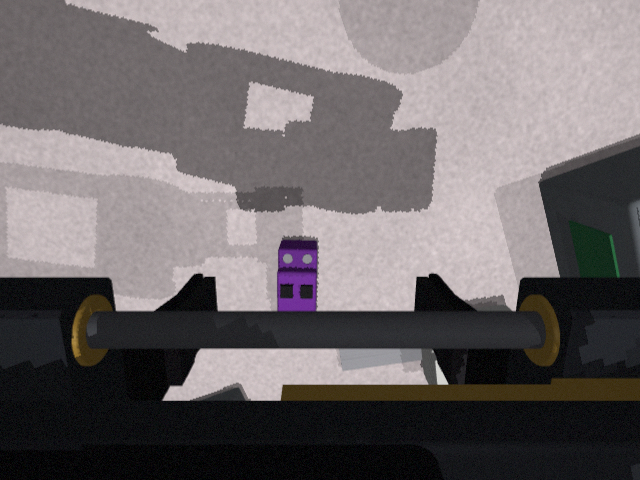

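```bash
cat > h.py <<'E'
from workcell import env
import numpy as np, cv2
def und(f,px):
    px=np.atleast_2d(np.asarray(px,float)); K=f['K']
    d=np.c_[(px[:,0]-K[0,2])/K[0,0],(px[:,1]-K[1,2])/K[1,1]]
    u=d.copy()
    for _ in range(20): u=d/(1+f['k1']*(u**2).sum(1,keepdims=True))
    return u
def plane(f,px,z):
    u=und(f,px); r=np.c_[u,np.ones(len(u))]@f['R']; c=-f['R'].T@f['t']
    return c+r*((z-c[2])/r[:,2])[:,None]
def depth(f,px):
    u=und(f,px); z=np.array([f['z_map'][int(round(p[1])),int(round(p[0]))] for p in np.atleast_2d(px)])
    return (np.c_[u,np.ones(len(u))]*z[:,None]-f['t'])@f['R']
def cloud(f):
    yy,xx=np.mgrid[0:480,0:640]; px=np.c_[xx.ravel(),yy.ravel()]
    u=und(f,px); z=f['z_map'].ravel()
    P=(np.c_[u,np.ones(len(u))]*z[:,None]-f['t'])@f['R']; P[z==0]=np.nan
    return P.reshape(480,640,3)
def proj(f,X):
    c=np.atleast_2d(X)@f['R'].T+f['t'];u=c[:,:2]/c[:,2:];u=u*(1+f['k1']*(u**2).sum(1,keepdims=True))
    return u*[f['K'][0,0],f['K'][1,1]]+f['K'][:2,2]
def save(n,im): cv2.imwrite(f'pics/{n}.png',im[:,:,::-1])
E
python3 - <<'E'
from h import *
import pickle
F={n:env.grab_frame(n) for n in ['scene','side']}
pickle.dump(F,open('F0.pkl','wb'))
im=F['scene']['image']
save('c1',cv2.resize(im[160:280,180:380],None,fx=4,fy=4,interpolation=2))
save('c2',cv2.resize(im[150:360,350:600],None,fx=3,fy=2.8,interpolation=2))
E
```

```text
(no output)
```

View pics/c1.png

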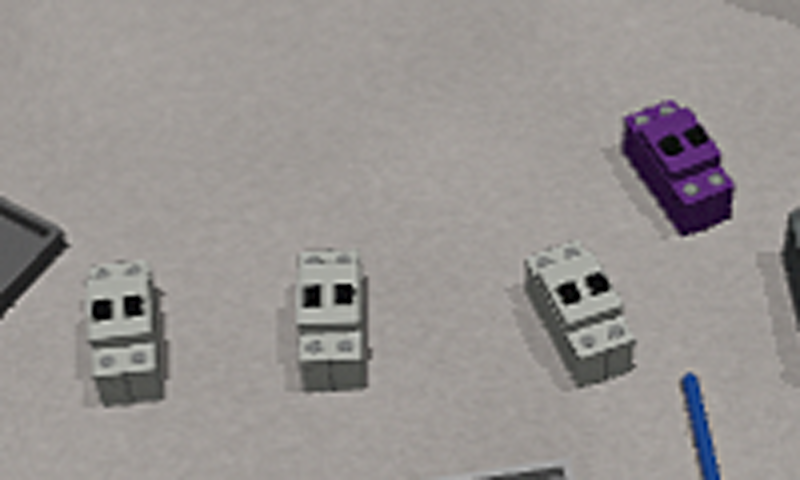

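View pics/c2.png

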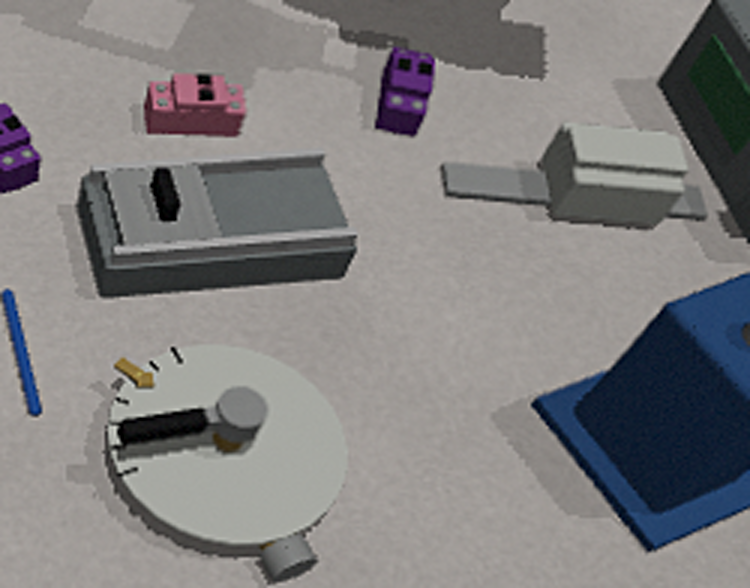

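```bash
cat > m.py <<'E'
from h import *
import pickle
F=pickle.load(open('F0.pkl','rb'))
cl={n:cloud(F[n]) for n in F}
hsv={n:cv2.cvtColor(F[n]['image'],cv2.COLOR_RGB2HSV) for n in F}
def seg(n,x,y,z,extra=None):
    P=cl[n];m=(P[...,0]>x[0])&(P[...,0]<x[1])&(P[...,1]>y[0])&(P[...,1]<y[1])&(P[...,2]>z[0])&(P[...,2]<z[1])
    if extra is not None:m&=extra
    return m
for n in F:
    sc=F[n]
    # units
    m=seg(n,(0.3,0.9),(-.5,.3),(0.03,0.056),(hsv[n][...,1]<60))
    k,lab,st,cen=cv2.connectedComponentsWithStats(m.astype(np.uint8))
    for i in range(1,k):
        if st[i,4]<60: continue
        P=cl[n][lab==i]; zmx=np.percentile(P[:,2],95)
        Q=P[P[:,2]>0.042]
        if len(Q)<20: continue
        r=cv2.minAreaRect((Q[:,:2]*1000).astype(np.float32)); ra=cv2.minAreaRect((P[:,:2]*1000).astype(np.float32))
        print(n,cen[i].round(),st[i,4],'z',round(zmx,4),'top',np.round(r[0],1),np.round(r[1],1),round(r[2],1),'all',np.round(ra[0],1),np.round(ra[1],1),round(ra[2],1))
s=F['scene']
print('bench z',depth(s,[(330,270),(150,320),(520,250),(240,210)]))
print('bay corners', plane(s,[(205,291),(326,278),(340,318),(200,350)],.017))
print('tray corners', plane(s,[(154,198),(197,214),(80,269),(121,298)],.017))
E
python3 m.py
```

```text
scene [390. 234.] 469 z 0.0529 top [434.3 266.5] [99.8 62.4] 2.4 all [434.6 266.2] [100.   63.5] 2.2
scene [325. 234.] 430 z 0.0467 top [431.8 103.5] [44.8 35.9] 19.6 all [431.4 103.6] [82.1 36.9] 19.0
scene [262. 236.] 412 z 0.0476 top [424.7 -41.6] [34.9 44.3] 89.0 all [424.  -41.9] [35.1 81.8] 87.8
scene [210. 239.] 403 z 0.0469 top [ 425.6 -162.1] [46.  32.6] 2.2 all [ 424.3 -161.9] [82.1 34.1] 4.4
side [269. 224.] 526 z 0.0511 top [430.6 265.6] [99.9 67.8] 0.7 all [430.6 265.6] [99.2 69. ] 1.5
side [295. 259.] 435 z 0.0489 top [430.6 101.7] [45.5 36.5] 17.2 all [430.3 101.1] [81.3 37.8] 16.6
side [321. 300.] 575 z 0.0497 top [424.1 -42.7] [37.1 45.1] 84.2 all [423.9 -42.6] [38.6 80.9] 86.9
side [349. 340.] 711 z 0.0497 top [ 424.  -163.2] [45.3 36.9] 5.0 all [ 423.  -163.5] [79.6 37.4] 4.8
bench z [[ 5.10027430e-01  1.09725985e-01 -4.22182976e-04]
 [ 6.06386270e-01 -2.88743617e-01 -1.76053609e-04]
 [ 4.88445818e-01  5.75379488e-01 -3.69869115e-03]
 [ 3.11691545e-01 -9.64756254e-02 -5.31576101e-03]]
bay corners [[ 0.55356539 -0.17021224  0.017     ]
 [ 0.54112235  0.09657286  0.017     ]
 [ 0.64151412  0.11576252  0.017     ]
 [ 0.69052969 -0.17496287  0.017     ]]
tray corners [[ 0.27412251 -0.31034993  0.017     ]
 [ 0.33480818 -0.19906093  0.017     ]
 [ 0.47498053 -0.45733605  0.017     ]
 [ 0.5575022  -0.35229654  0.017     ]]
```

```bash
cat >> m.py <<'E'
print('----')
val={n:hsv[n][...,2] for n in F}
for n in F:
  for nm,x,y in [('tray',(.2,.62),(-.52,-.18)),('bay',(.5,.72),(-.21,.15))]:
    m=seg(n,x,y,(.011,.024))
    k,lab,st,cen=cv2.connectedComponentsWithStats(m.astype(np.uint8))
    i=1+np.argmax(st[1:,4]); P=cl[n][lab==i]
    r=cv2.minAreaRect((P[:,:2]*1000).astype(np.float32))
    print(n,nm,cen[i],len(P),np.median(P[:,2]),np.round(r[0],1),np.round(r[1],1),round(r[2],2))
    # ridges: dark
    mr=seg(n,x,y,(.010,.024),val[n]<45)
    mr=cv2.morphologyEx(mr.astype(np.uint8),cv2.MORPH_OPEN,np.ones((5,5)))
    k,lab,st,cen=cv2.connectedComponentsWithStats(mr)
    for i in range(1,k):
        if st[i,4]<150: continue
        P=cl[n][lab==i]; r=cv2.minAreaRect((P[:,:2]*1000).astype(np.float32))
        print('   ridge',cen[i].round(),np.round(r[0],1),np.round(r[1],1),round(r[2],2))
  # startbox: body and rails, tab, valve
  m=seg(n,(.3,.55),(.1,.5),(.063,.1)); P=cl[n][m]; 
  r=cv2.minAreaRect((P[:,:2]*1000).astype(np.float32)); print('tab',len(P),np.nanmax(P[:,2]),np.round(r[0],1),np.round(r[1],1),r[2])
  m=seg(n,(.3,.55),(.1,.5),(.025,.1)); m=cv2.morphologyEx(m.astype(np.uint8),cv2.MORPH_OPEN,np.ones((3,3)))
  P=cl[n][m>0]; r=cv2.minAreaRect((P[:,:2]*1000).astype(np.float32)); print('box',len(P),np.round(r[0],1),np.round(r[1],1),r[2])
  m=seg(n,(.5,.8),(.15,.5),(.028,.040)); m=cv2.morphologyEx(m.astype(np.uint8),cv2.MORPH_OPEN,np.ones((3,3)))
  k,lab,st,cen=cv2.connectedComponentsWithStats(m); i=1+np.argmax(st[1:,4]); P=cl[n][lab==i]
  c,rr=cv2.minEnclosingCircle((P[:,:2]*1000).astype(np.float32)); print('dial',np.round(c,1),rr,np.median(P[:,2]))
  m=seg(n,(.5,.8),(.15,.5),(.06,.13)); P=cl[n][m]; r=cv2.minAreaRect((P[:,:2]*1000).astype(np.float32)); print('handle',len(P),P.max(0),np.round(r[0],1),np.round(r[1],1),r[2])
  md=seg(n,(.5,.8),(.15,.5),(.07,.09),val[n]<60);P=cl[n][md]; r=cv2.minAreaRect((P[:,:2]*1000).astype(np.float32)); print('grip',len(P),np.round(r[0],1),np.round(r[1],1),r[2])
  mp=seg(n,(.5,.8),(.15,.5),(.030,.045),(hsv[n][...,1]>90)&(hsv[n][...,0]>8)&(hsv[n][...,0]<30));
  mp=cv2.morphologyEx(mp.astype(np.uint8),cv2.MORPH_OPEN,np.ones((2,2)));yy,xx=np.nonzero(mp)
  if len(xx): 
    P=cl[n][mp>0];print('pointer px',xx.mean(),yy.mean(),len(xx),plane(F[n],[(xx.mean(),yy.mean())],.038)); r=cv2.minAreaRect((P[:,:2]*1000).astype(np.float32)); print(np.round(r[0],1),np.round(r[1],1),r[2])
E
python3 m.py | sed -n '/----/,$p'
```

```text
----
scene tray [136.86328285 245.74948833] 2443 0.015198586777486808 [ 410.8 -333.2] [135.4 269. ] 53.14
   ridge [153. 230.] [ 371.5 -304.5] [119.   45.4] 53.65
   ridge [122. 259.] [ 450.7 -365.3] [119.6  45.6] 52.93
scene bay [265.02149613 303.45270851] 2326 0.015432296809991612 [596.9 -38.3] [114.4 265.7] 5.5
   ridge [290. 302.] [593.9  12.1] [104.5  41.8] 5.36
   ridge [243. 310.] [603.7 -87.7] [105.9  42. ] 5.35
tab 156 0.08766236679983445 [433.4 335.4] [ 88.3 170.8] 0.008754993788897991
box 4366 [392.5 267.7] [334.6 184.9] 89.989990234375
dial [647.1 289.3] 98.68218231201172 0.032885048520567145
handle 585 [0.65688894 0.31551426 0.08798903] [647.1 265. ] [ 34.6 103.2] 13.31496524810791
grip 264 [645.6 258.7] [92.5 19.7] 87.98692321777344
pointer px 403.4404761904762 290.5 84 [[0.59833308 0.25706544 0.038     ]]
[607.8 269.8] [106.3  17.1] 38.61210632324219
side tray [393.87622869 421.76248746] 4985 0.017711627939699357 [ 411.6 -334.1] [134.5 266.7] 53.82
   ridge [364. 417.] [ 370. -305.] [118.3  43.1] 54.09
   ridge [422. 424.] [ 450.4 -362.8] [120.5  43.7] 53.37
   ridge [546. 451.] [ 608.6 -509.4] [29.6 21.1] 28.33
side bay [394.27958697 284.10166799] 2518 0.01733270081616889 [606.8 -38.5] [135.1 268.7] 5.29
   ridge [421. 289.] [650.9 -94.3] [57.1 36.9] 53.99
tab 196 0.0873730108911588 [429.2 335.9] [ 93.1 170.8] 2.3574397563934326
box 2616 [391.3 268.6] [337.1 182.4] 89.98892974853516
dial [649.  284.1] 101.45978546142578 0.03402108790641775
handle 315 [0.7998695  0.35941874 0.09248925] [693.6 312.8] [218.  88.] 43.675010681152344
grip 107 [641.4 241.9] [13.1 62.7] 4.678250789642334
pointer px 325.0 213.16666666666666 30 [[0.57643974 0.23566777 0.038     ]]
[584.8 246.7] [54.2 12.5] 51.47500991821289
```

```bash
cat > m2.py <<'E'
import io,contextlib
with contextlib.redirect_stdout(io.StringIO()): from m import *
R=lambda P:(lambda r:(np.round(r[0],1),np.round(r[1],1),round(r[2],2)))(cv2.minAreaRect((P[:,:2]*1000).astype(np.float32)))
def big(m):
    k,lab,st,cen=cv2.connectedComponentsWithStats(m.astype(np.uint8)); i=1+np.argmax(st[1:,4]); return lab==i
for n in F:
  m=big(seg(n,(.3,.55),(.14,.41),(.065,.1))); P=cl[n][m]; print(n,'tab',m.sum(),R(P),P[:,2].max())
  m=big(seg(n,(.32,.52),(.14,.41),(.035,.1)));P=cl[n][m];print('box',R(P))
  m=big(seg(n,(.32,.52),(.14,.41),(.0565,.0635)));P=cl[n][m];print('cover+rails',R(P))
  m=big(seg(n,(.54,.76),(.17,.41),(.026,.042),val[n]>110));P=cl[n][m];print('dial',R(P),cv2.minEnclosingCircle((P[:,:2]*1000).astype(np.float32)),np.median(P[:,2]))
  m=big(seg(n,(.54,.76),(.17,.41),(.065,.1)));P=cl[n][m];print('handle',R(P))
  m=big(seg(n,(.54,.76),(.17,.41),(.065,.09),val[n]<70));P=cl[n][m];print('grip',m.sum(),R(P),np.median(P[:,2]))
  k=(hsv[n][...,1]>90)&(hsv[n][...,0]>8)&(hsv[n][...,0]<30)
  m=big(seg(n,(.54,.64),(.17,.27),(.025,.05),k));P=cl[n][m];yy,xx=np.nonzero(m);print('ptr',m.sum(),xx.mean(),yy.mean(),P.mean(0),R(P))
  m=seg(n,(.2,.5),(-.1,.6),(.03,.056),(hsv[n][...,1]>60));
  kk,lab,st,cen=cv2.connectedComponentsWithStats(m.astype(np.uint8))
  for i in range(1,kk):
    if st[i,4]>60: print('purple/pink',R(cl[n][lab==i]))
f=F['side']; save('c3',cv2.resize(f['image'][160:260,210:400],None,fx=4,fy=4,interpolation=2))
f=F['scene']; save('c4',cv2.resize(f['image'][260:365,370:480],None,fx=5,fy=5,interpolation=2))
E
python3 m2.py
```

```text
scene tab 125 (array([433.8, 286.9]), array([40. , 12.9]), 3.56) 0.08766236679983445
box (array([431.9, 322.5]), array([102.1, 176.5]), 1.35)
cover+rails (array([431.1, 325.3]), array([ 98.7, 171.2]), 1.65)
dial (array([635.7, 294.4]), array([176.4, 170.8]), 64.1) ((646.7196044921875, 288.7484436035156), 98.76114654541016) 0.032883514925318484
handle (array([647.1, 265. ]), array([ 34.6, 103.2]), 13.31)
grip 322 (array([645.6, 258.7]), array([92.5, 19.7]), 87.99) 0.07822104993782925
ptr 63 394.63492063492066 282.85714285714283 [0.57699999 0.24207594 0.03636029] (array([576.3, 242.4]), array([29.3, 14.1]), 44.16)
purple/pink (array([284. , 541.4]), array([34.5, 82.3]), 67.44)
purple/pink (array([293.9, 350.6]), array([79. , 40.8]), 81.85)
purple/pink (array([324. , 176.3]), array([81.7, 36.6]), 21.7)
side tab 143 (array([432.2, 284.7]), array([41.9, 13.7]), 2.22) 0.0873730108911588
box (array([429.8, 321. ]), array([100.7, 180.1]), 1.77)
cover+rails (array([431.3, 320.3]), array([ 97.3, 171.8]), 2.05)
dial (array([601.5, 303.2]), array([172.2,  95.2]), 80.68) ((625.7926635742188, 298.15521240234375), 87.30460357666016) 0.03405526482019411
handle (array([635.8, 262.4]), array([105.3,  33.1]), 87.92)
grip 163 (array([637.9, 254.6]), array([17.4, 88.9]), 12.37) 0.07701014224509094
ptr 30 324.0 212.16666666666666 [0.57652445 0.24141731 0.03759465] (array([577. , 242.1]), array([26.4, 13.1]), 49.37)
purple/pink (array([282.7, 537.7]), array([37.4, 77.9]), 69.05)
purple/pink (array([291.4, 350. ]), array([87.1, 34.6]), 82.18)
purple/pink (array([323.2, 175.3]), array([81.7, 38.1]), 22.11)
```

View pics/c4.png

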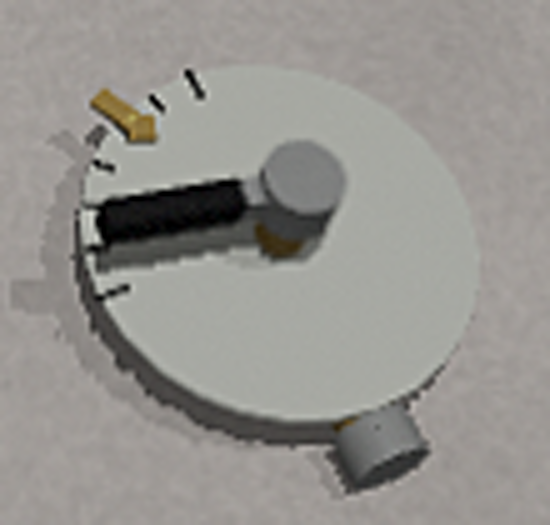

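View pics/c3.png

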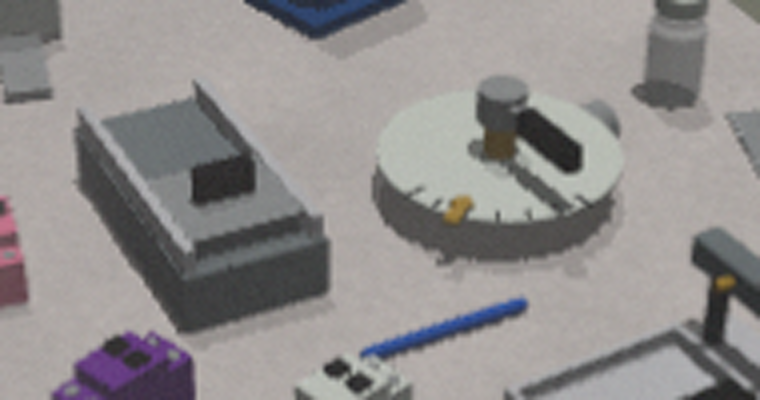

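```bash
cat > m3.py <<'E'
import io,contextlib
with contextlib.redirect_stdout(io.StringIO()): from m2 import *
from scipy.optimize import least_squares
for n in F:
  f=F[n]
  m=big(seg(n,(.54,.76),(.17,.41),(.026,.042),(val[n]>(125 if n=='scene' else 110)))).astype(np.uint8)
  c=max(cv2.findContours(m,cv2.RETR_EXTERNAL,cv2.CHAIN_APPROX_NONE)[0],key=len)[:,0,:]
  X=plane(f,c,.034)[:,:2]
  r=least_squares(lambda p:np.hypot(*(X-p[:2]).T)-p[2],[.648,.295,.085],loss='soft_l1',f_scale=.001)
  r2=least_squares(lambda p:np.hypot(*(X-p[:2]).T)-.085,[.648,.295],loss='soft_l1',f_scale=.001)
  print(n,'dial',r.x,r2.x,np.median(abs(r.fun)))
  C=cl[n]
  for lo,hi in [(.078,.086),(.072,.09)]:
    g=seg(n,(.54,.76),(.17,.29),(lo,hi),val[n]<70)
    P=C[g];print('grip top',len(P),R(P),P.mean(0))
  h=seg(n,(.6,.70),(.24,.36),(.087,.12)); 
  if h.sum()>5: P=C[h];print('hub top',h.sum(),R(P),P.mean(0))
f=F['scene']
cen=least_squares
T=plane(f,[(393,318.4),(409,276.6),(390.5,293.3),(401.5,280.4),(388,307)],.034)
print('ticks',T[:,:2])
np.set_printoptions(suppress=True,precision=4)
for c in [(.648,.295)]:
  d=T[:,:2]-c; print(np.degrees(np.arctan2(d[:,1],d[:,0])),np.hypot(*d.T))
E
python3 m3.py
```

```text
scene dial [0.64120886 0.29958178 0.08079399] [0.64072023 0.30007981] 0.004919643754898784
grip top 161 (array([643.3, 251.6]), array([18., 76.]), 0.41) [0.6446494  0.24501528 0.0804161 ]
grip top 231 (array([644.1, 250.9]), array([18.2, 76.9]), 1.71) [0.64576088 0.24492672 0.07886907]
side dial [0.62840598 0.29890373 0.07517449] [0.64152905 0.29661487] 0.0058193666426374635
grip top 71 (array([639.3, 250.6]), array([16.7, 80.6]), 10.96) [0.64012606 0.242358   0.08151956]
grip top 115 (array([638.6, 251.5]), array([17.4, 82.4]), 12.37) [0.6389128  0.24227931 0.07897637]
ticks [[0.65997658 0.22335706]
 [0.56248264 0.27744017]
 [0.60062979 0.22895264]
 [0.57073598 0.25895514]
 [0.63282405 0.21768471]]
[ -80.5096 -168.3964 -125.6487 -154.9902 -101.1052] [0.0726 0.0873 0.0813 0.0853 0.0788]
```

```bash
cat >> h.py <<'E'
from scipy.spatial.transform import Rotation as Rn
def quat(a):
    x=np.array([0,0,-1.]);z=np.array([np.cos(a),np.sin(a),0]);y=np.cross(z,x)
    return np.roll(Rn.from_matrix(np.c_[x,y,z]).as_quat(),1)
def best(p,a):
    # jaw angle a mod pi; choose the nearer joint solution
    q0=np.array(env.read_state()['qpos']);c=[]
    for k in (0,np.pi):
        q=env.inverse_kinematics(list(p),list(quat(a+k)))
        if q is not None:
            q=np.array(q)
            if abs(q[5])<2.7: c.append((np.abs(q-q0).max()+.3*abs(q[5]),k))
    return quat(a+min(c)[1])
def units(names=('scene','side'),fr=None):
    out=[]
    for n in names:
        f=fr[n] if fr else env.grab_frame(n); C=cloud(f); h=cv2.cvtColor(f['image'],cv2.COLOR_RGB2HSV)
        m=(C[...,2]>.03)&(C[...,2]<.060)&(h[...,1]<60)&(C[...,0]>.2)&(C[...,0]<.9)&(abs(C[...,1])<.55)
        k,lab,st,cen=cv2.connectedComponentsWithStats(m.astype(np.uint8))
        for i in range(1,k):
            if st[i,4]<100: continue
            P=C[lab==i]; r=cv2.minAreaRect((P[:,:2]*1000).astype(np.float32)); s=sorted(r[1])
            if not(65<s[1]<92 and 28<s[0]<45): continue
            a=r[2]+(0 if r[1][0]>r[1][1] else 90); a=(a+90)%180-90
            out.append((n,round(r[0][0]/1000,4),round(r[0][1]/1000,4),round(a,1),round(float(np.percentile(P[:,2],90)),4),[round(float(v)) for v in s]))
    return out
def st(msg=''):
    s=env.read_state();print(msg,'t',round(s['clock'],2),'ee',np.round(s['ee_pos'],4),'F',np.round(s['contact_force'],1),'open',round(s['opening'],3))
    return s
HI=.13
def pick(x,y,yaw,z=.018):
    q=best((x,y,HI),np.radians(yaw+90))
    env.movep([x,y,HI],list(q)); env.move_l([x,y,z],vel=.2)
    env.gripper_close(20); st('gripped'); env.move_l([x,y,HI],vel=.25); st('lifted')
def place(x,y,yaw,z=.0235):
    q=best((x,y,HI),np.radians(yaw+90))
    env.movep([x,y,HI],list(q)); env.move_l([x,y,z+.02],vel=.25); env.move_l([x,y,z],vel=.06); st('down')
    env.release(); env.move_l([x,y,HI],vel=.25); st('up')
def bayp(k): 
    a=np.radians(5.3); c=np.array([.6065,-.038]); return c+k*.1*np.array([-np.sin(a),np.cos(a)])
E
python3 - <<'E'
from h import *
for u in units(): print(u)
for k in (-1,0,1): print(bayp(k))
pick(.431,.1025,18)
E
```

```text
('scene', 0.4312, 0.1033, 18.6, 0.0462, [37, 81])
('scene', 0.4247, -0.042, -2.0, 0.0463, [35, 82])
('scene', 0.4252, -0.1619, 4.6, 0.0458, [34, 83])
('side', 0.4305, 0.1018, 18.7, 0.0472, [39, 83])
('side', 0.4245, -0.043, -4.0, 0.048, [39, 82])
('side', 0.4231, -0.1638, 2.4, 0.0484, [39, 80])
[ 0.61573706 -0.13757247]
[ 0.6065 -0.038 ]
[0.59726294 0.06157247]
gripped t 3.88 ee [0.4309 0.1026 0.018 ] F [-0.9  1.2  1.6] open 0.417
lifted t 4.48 ee [0.4304 0.1024 0.1297] F [ 0.3  0.3 -1.6] open 0.415
```

Run:
```python
from h import *
x,y=bayp(1); place(x,y,5.3)
print(*units(),sep='\n')
f=env.grab_frame('scene');save('s1',f['image'])
```

```text
down t 6.18 ee [0.5972 0.0616 0.0235] F [ 0.1 -0.7 -0.8] open 0.413
up t 7.83 ee [0.5969 0.0616 0.1301] F [-0.6 -0.3  0.2] open 1.002
('scene', 0.4245, -0.042, -2.1, 0.0464, [35, 79])
('scene', 0.4243, -0.1619, 4.8, 0.046, [34, 84])
('scene', 0.5976, 0.0607, 4.9, 0.0505, [36, 81])
('side', 0.5964, 0.0593, 4.1, 0.0517, [41, 82])
('side', 0.4249, -0.0413, -1.2, 0.0481, [40, 84])
('side', 0.4233, -0.1634, 3.5, 0.0478, [39, 80])
```

View pics/s1.png

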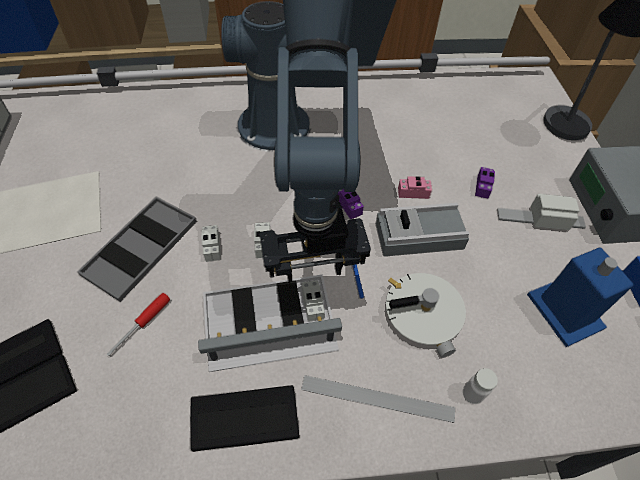

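The first unit stands in the right-hand bay compartment at about (313,293). The other two are unmoved at (210,242) and (262,238). Next I'll move those, then take a wrist view over the valve.

Run:
```python
from h import *
pick(.4246,-.0422,-2.5); x,y=bayp(0); place(x,y,5.3)
us=units(); print(*us,sep='\n')
c=[u for u in us if abs(u[1]-.424)<.06 and u[2]<-.1]
m=np.mean([u[1:4] for u in c],0); print(m,len(c))
if len(c): 
    pick(*m); x,y=bayp(-1); place(x,y,5.3)
print(*units(),sep='\n')
```

```text
gripped t 10.41 ee [ 0.4246 -0.0422  0.018 ] F [0.1 0.1 1.2] open 0.415
lifted t 11.01 ee [ 0.4241 -0.042   0.1297] F [-0.1 -0.4 -2.4] open 0.412
down t 12.75 ee [ 0.6064 -0.0379  0.0235] F [ 0.1  0.2 -1.5] open 0.413
up t 14.4 ee [ 0.6061 -0.0379  0.13  ] F [-0.3  0.2 -0.8] open 0.998
('scene', 0.4167, -0.1626, 4.7, 0.0467, [34, 65])
('scene', 0.5971, 0.0607, 5.2, 0.0507, [36, 83])
('scene', 0.6065, -0.0389, 5.9, 0.0506, [36, 81])
('side', 0.5967, 0.0594, 3.5, 0.0523, [41, 81])
('side', 0.6055, -0.0384, 6.8, 0.0531, [39, 81])
('side', 0.4233, -0.1639, 1.5, 0.0479, [39, 80])
[ 0.42    -0.16325  3.1    ] 2
gripped t 17.0 ee [ 0.4199 -0.1631  0.018 ] F [ 0.4 -0.2  1.4] open 0.411
lifted t 17.6 ee [ 0.4195 -0.1629  0.1296] F [-0.4 -0.5 -1.8] open 0.415
down t 19.39 ee [ 0.6156 -0.1375  0.0234] F [ 0.3  0.2 -1.9] open 0.414
up t 21.04 ee [ 0.6153 -0.1374  0.13  ] F [-0.8 -0.3 -0.1] open 1.001
('scene', 0.5975, 0.0606, 5.5, 0.051, [36, 82])
('scene', 0.6062, -0.0389, 5.9, 0.0503, [36, 81])
('scene', 0.6201, -0.1362, 5.9, 0.0501, [36, 83])
('side', 0.5963, 0.0589, 7.3, 0.0519, [39, 82])
('side', 0.6049, -0.0396, 5.6, 0.0532, [38, 81])
('side', 0.6183, -0.1387, 7.6, 0.0532, [37, 83])
```

```bash
cat > w.py <<'E'
from h import *
def toolT():
    s=env.read_state();q=s['eef_rot'];return Rn.from_quat(np.roll(q,-1)).as_matrix(),np.array(s['ee_pos'])
def lookpose(target,z,px,a,W=None):
    # tcp xy such that target seen at px by wrist camera
    f=env.grab_frame('wrist');Rt,pt=toolT()
    c=-f['R'].T@f['t']; ct=Rt.T@(c-pt); Rc=f['R']@Rt   # cam from tool
    Rd=Rn.from_quat(np.roll(quat(a),-1)).as_matrix()
    u=und(f,[px])[0]; ray=(Rd@Rc.T)@np.r_[u,1]
    off=Rd@ct; cz=z+off[2]; t=(target[2]-cz)/ray[2]
    return np.array([target[0]-ray[0]*t-off[0],target[1]-ray[1]*t-off[1],z])
if __name__=='__main__':
    for a in np.radians([-90,90,0,180,45,-45,135,-135]):
        p=lookpose((.645,.297,.034),.28,(320,140),a)
        q=env.inverse_kinematics(list(p),list(quat(a)))
        print(np.degrees(a),p,None if q is None else np.round(q,2))
E
python3 w.py
```

```text
-90.0 [0.58310622 0.30000555 0.28      ] [ 0.31  0.52  1.28 -0.    1.34  1.88]
90.0 [0.70661333 0.29415443 0.28      ] [ 0.25  0.69  0.95 -0.    1.5  -1.32]
0.0 [0.64220326 0.23549087 0.28      ] [ 0.19  0.56  1.2  -0.    1.38  0.19]
180.0 [0.64777182 0.35844564 0.28      ] [ 0.35  0.65  1.03 -0.    1.46 -2.79]
45.0 [0.68647249 0.25154385 0.28      ] [ 0.2   0.63  1.06 -0.    1.44 -0.59]
-45.0 [0.59951719 0.25552557 0.28      ] [ 0.23  0.51  1.29 -0.    1.34  1.02]
135.0 [0.69050075 0.33848952 0.28      ] [ 0.31  0.7   0.94  0.    1.51 -2.05]
-135.0 [0.60346119 0.34262226 0.28      ] [0.36 0.58 1.17 0.   1.39 2.71]
```

Run:
```python
from w import *
import pickle
a=np.radians(90);p=lookpose((.645,.297,.034),.28,(320,140),a)
env.movep(list(p),list(quat(a))); env.hold(.3); st()
f=env.grab_frame('wrist');save('w1',f['image']);pickle.dump(f,open('w1.pkl','wb'))
```

```text
t 23.96 ee [0.7068 0.2936 0.2799] F [0.3 0.1 0.7] open 0.999
```

View pics/w1.png

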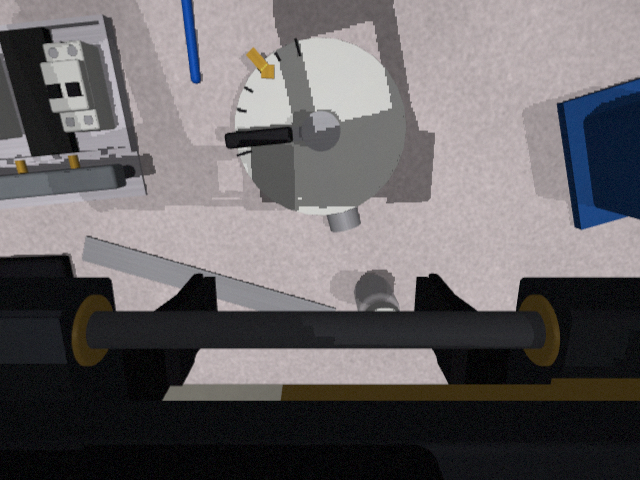

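```bash
cat > v.py <<'E'
from w import *
from scipy.optimize import least_squares
import pickle
np.set_printoptions(suppress=True,precision=4)
def analyse(f,verbose=True):
    C=cloud(f);h=cv2.cvtColor(f['image'],cv2.COLOR_RGB2HSV)
    reg=(C[...,0]>.53)&(C[...,0]<.77)&(C[...,1]>.18)&(C[...,1]<.42)
    m=(reg&(C[...,2]>.02)).astype(np.uint8)   # everything over the bench incl handle
    d=cv2.morphologyEx((reg&(C[...,2]>.024)&(C[...,2]<.042)).astype(np.uint8),cv2.MORPH_OPEN,np.ones((3,3)))
    c=max(cv2.findContours(d,cv2.RETR_EXTERNAL,cv2.CHAIN_APPROX_NONE)[0],key=len)[:,0,:]
    X=plane(f,c,.034)[:,:2]
    r=least_squares(lambda p:np.hypot(*(X-p[:2]).T)-p[2],[.645,.297,.085],loss='soft_l1',f_scale=.0005)
    g=reg&(C[...,2]>.065)&(C[...,2]<.1)&(h[...,2]<60)
    k,lab,s,_=cv2.connectedComponentsWithStats(g.astype(np.uint8));g=lab==1+np.argmax(s[1:,4])
    P=C[g];gr=cv2.minAreaRect((P[:,:2]*1000).astype(np.float32))
    b=reg&(C[...,2]<.05)&(h[...,1]>110)&(h[...,0]>10)&(h[...,0]<30)
    k,lab,s,_=cv2.connectedComponentsWithStats(b.astype(np.uint8));b=lab==1+np.argmax(s[1:,4])
    yy,xx=np.nonzero(b);B=plane(f,np.c_[xx,yy],.038);br=cv2.minAreaRect((B[:,:2]*1000).astype(np.float32))
    hub=reg&(C[...,2]>.085);H=C[hub]
    if verbose:
        print('dial',r.x,np.median(abs(r.fun)));print('grip',gr,P.mean(0),np.percentile(P[:,2],[50,95]))
        print('ptr',br,B.mean(0),len(xx));
        if len(H):print('hub',cv2.minEnclosingCircle((H[:,:2]*1000).astype(np.float32)),np.median(H[:,2]))
    yy,xx=np.nonzero(g);G=plane(f,np.c_[xx,yy],.082)
    return r.x[:2],P,B[:,:2],G
if __name__=='__main__':
    f=pickle.load(open('w1.pkl','rb'))
    c,P,B,G=analyse(f)
    def ang(p,c): d=np.asarray(p)-c; return np.degrees(np.arctan2(d[...,1],d[...,0]))
    for pt,nm in [((244,152),'t0'),((241,110),'t30'),((248,89),'t45'),((278,57),'t75'),((297,46),'t90')]:
        X=plane(f,[pt],.034)[0,:2];print(nm,ang(X,c),np.hypot(*(X-c)))
    print('ptr ang',ang(B.mean(0),c))
    Q=P[P[:,2]>.078]; m=Q[:,:2].mean(0);print('grip mean',m,ang(m,c))
    w,v=np.linalg.eigh(np.cov(Q[:,:2].T));print('pca ang',np.degrees(np.arctan2(*v[::-1,1])))
    l=cv2.fitLine((B*1000).astype(np.float32),cv2.DIST_L2,0,.01,.01).ravel();print('ptr line',np.degrees(np.arctan2(l[1],l[0])))
    save('w1c',cv2.resize(f['image'][20:240,200:430],None,fx=2.7,fy=2.7,interpolation=2))
E
python3 v.py
```

```text
dial [0.6378 0.3002 0.0841] 0.0008589996530631652
grip ((643.3236083984375, 245.3602294921875), (13.516863822937012, 59.453948974609375), 5.652647972106934) [0.6431 0.2458 0.0823] [0.0823 0.0838]
ptr ((576.3058471679688, 244.9823455810547), (31.44357681274414, 15.565924644470215), 34.137420654296875) [0.5767 0.244  0.038 ] 389
hub ((669.9302368164062, 295.2620849609375), 74.06492614746094) 0.37790649354265654
t0 -75.07018722335462 0.07914214777220897
t30 -104.29476918744407 0.08000956925094604
t45 -119.20786897714927 0.080030256387172
t75 -149.19656311816584 0.07861895637208255
t90 -163.93640251957606 0.08019913537683857
ptr ang -137.33204674181107
grip mean [0.6431 0.2458] -84.44202748835394
pca ang 95.44096914090831
ptr line 42.362854
```

View pics/w1c.png

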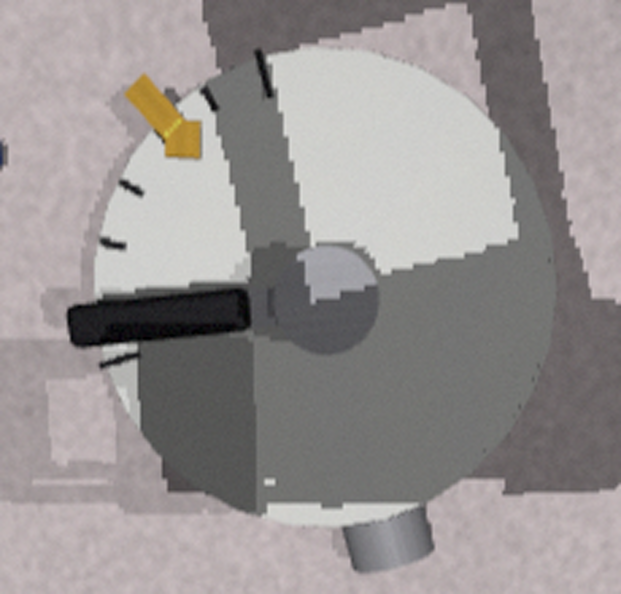

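```bash
cat > lev.py <<'E'
from v import *
C0=np.array([.638,.3002]); RG=.058; ZG=.058
def pos(t,z=ZG): t=np.radians(t); return [C0[0]+RG*np.cos(t),C0[1]+RG*np.sin(t),z]
def grab(t,t_end):
    # choose flip feasible for both ends
    c=[]
    for k in (0,180):
        qs=[env.inverse_kinematics(pos(x,z),list(quat(np.radians(x+90+k)))) for x in (t,t_end) for z in (ZG,.16)]
        if all(q is not None and abs(q[5])<2.75 for q in qs): c.append((max(abs(q[5]) for q in qs),k))
    k=min(c)[1];print('flip',k,c)
    env.movep(pos(t,.16),list(quat(np.radians(t+90+k)))); env.move_l(pos(t),vel=.15); env.gripper_close(8); st('grip'); return k
def turn(t0,t1,k,step=4.,vel=.05,flim=15):
    n=max(1,int(np.ceil(abs(t1-t0)/step)))
    for t in np.linspace(t0,t1,n+1)[1:]:
        env.move_l(pos(t),list(quat(np.radians(t+90+k))),vel)
        s=env.read_state();F=s['contact_force'];tr=np.radians(t);ft=-F[0]*np.sin(tr)+F[1]*np.cos(tr);fr=F[0]*np.cos(tr)+F[1]*np.sin(tr)
        print(round(t,1),'ft',round(ft,1),'fr',round(fr,1),'fz',round(F[2],1))
        if abs(ft)>flim: print('stop');return t
    return t1
E
python3 - <<'E'
from lev import *
k=grab(-84.5,-137.5)
t=turn(-84.5,-137.4,k)
env.release();env.move_l(pos(t,.17),vel=.2);st()
a=np.radians(90);p=lookpose((.645,.297,.034),.28,(320,140),a)
env.movep(list(p),list(quat(a)));env.hold(.3)
f=env.grab_frame('wrist');save('w2',f['image']);pickle.dump(f,open('w2.pkl','wb'))
c,P,B,G=analyse(f)
d=P[:,:2].mean(0)-C0;e=B.mean(0)-C0;print(np.degrees(np.arctan2(d[1],d[0])),np.degrees(np.arctan2(e[1],e[0])))
w,v=np.linalg.eigh(np.cov(P[:,:2].T));print('pca',np.degrees(np.arctan2(*v[::-1,1])))
st();print(*units(('side',)),sep='\n')
E
```

```text
flip 0 [(np.float64(1.0706632727230385), 0)]
grip t 27.29 ee [0.6431 0.2424 0.0579] F [-1.2 -0.7  0.9] open 0.161
-88.3 ft -1.7 fr 0.5 fz 1.3
-92.1 ft -1.7 fr 0.8 fz 1.2
-95.8 ft -2.5 fr 1.6 fz 2.0
-99.6 ft -1.8 fr 1.8 fz 0.6
-103.4 ft -1.5 fr 2.1 fz 1.3
-107.2 ft -0.3 fr 3.0 fz 0.8
-111.0 ft -1.6 fr 1.7 fz 0.8
-114.7 ft -1.0 fr 2.3 fz 0.3
-118.5 ft 0.4 fr 2.5 fz -0.3
-122.3 ft 0.6 fr 2.1 fz -0.6
-126.1 ft 0.8 fr 1.5 fz -1.0
-129.8 ft 0.5 fr 1.5 fz -0.9
-133.6 ft 1.8 fr 0.3 fz -1.0
-137.4 ft 2.4 fr 0.5 fz -1.4
 t 32.85 ee [0.5944 0.2607 0.1692] F [-0.7 -0.3 -0.4] open 1.003
dial [0.6385 0.3002 0.084 ] 0.0011072626642045988
grip ((597.0577392578125, 263.38787841796875), (59.044559478759766, 13.709879875183105), 41.56673049926758) [0.5969 0.2633 0.0821] [0.0822 0.0835]
ptr ((566.7094116210938, 234.5872802734375), (3.7259016036987305, 9.047018051147461), 45.86190414428711) [0.5669 0.2346 0.038 ] 43
hub ((671.7867431640625, 294.57257080078125), 74.74352264404297) 0.3780077498481911
-138.07654283234666 -137.32778033593453
pca -138.15583594960935
 t 35.31 ee [0.7083 0.2927 0.28  ] F [-0.8 -0.4 -0.2] open 1.002
('side', 0.5975, 0.0593, 3.5, 0.052, [39, 84])
('side', 0.6051, -0.0387, 6.6, 0.0533, [38, 80])
('side', 0.6184, -0.1392, 5.6, 0.053, [38, 84])
```

```bash
ls pics
```

```text
c1.png
c2.png
c3.png
c4.png
s1.png
scene0.png
side0.png
w1.png
w1c.png
w2.png
wrist0.png
```

View pics/w2.png

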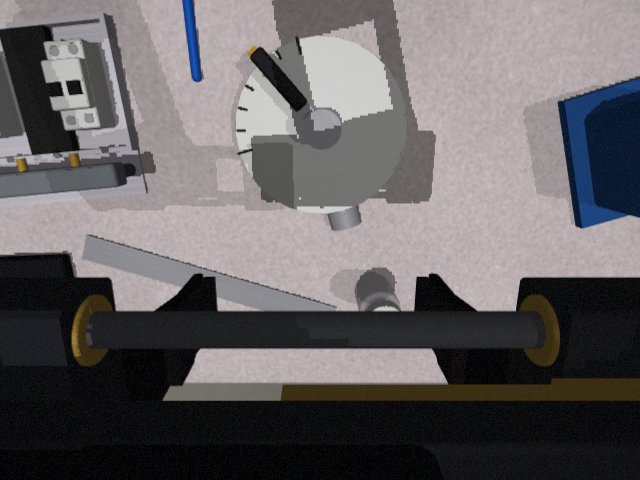

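Run:
```python
from w import *
import pickle
for a in np.radians([90,-90,0,180]):
    p=lookpose((.432,.31,.06),.28,(320,140),a);q=env.inverse_kinematics(list(p),list(quat(a)));print(np.degrees(a),p,q is not None and np.round(q,2))
a=np.radians(90);p=lookpose((.432,.31,.06),.28,(320,140),a)
env.movep(list(p),list(quat(a)));env.hold(.3);st()
f=env.grab_frame('wrist');save('w3',f['image']);pickle.dump(f,open('w3.pkl','wb'))
C=cloud(f)
R=lambda P:cv2.minAreaRect((P[:,:2]*1000).astype(np.float32))
reg=(C[...,0]>.36)&(C[...,0]<.51)&(C[...,1]>.18)&(C[...,1]<.45)
def big(m):
    k,lab,s,_=cv2.connectedComponentsWithStats(m.astype(np.uint8));return lab==1+np.argmax(s[1:,4])
for z in [(.03,.1),(.053,.067),(.068,.1)]:
    m=big(reg&(C[...,2]>z[0])&(C[...,2]<z[1]));P=C[m];print(z,R(P),np.median(P[:,2]),P[:,2].max())
```

```text
90.0 [0.49285871 0.30404553 0.28      ] [ 0.36  0.4   1.48 -0.    1.26 -1.21]
-90.0 [0.37111159 0.31593186 0.28      ] [ 0.48  0.27  1.69 -0.    1.18  2.05]
0.0 [0.42606182 0.24918404 0.28      ] [ 0.3   0.28  1.68 -0.    1.18  0.3 ]
180.0 [0.4379382  0.37083695 0.28      ] [ 0.51  0.4   1.49 -0.    1.25 -2.63]
 t 36.77 ee [0.494  0.3039 0.2796] F [-0.1  1.4 -0.4] open 1.003
(0.03, 0.1) ((430.58355712890625, 337.4329833984375), (101.12359619140625, 200.42457580566406), 1.4942682981491089) 0.05469265330155025 0.0874754410816526
(0.053, 0.067) ((430.6507568359375, 337.3746643066406), (95.11558532714844, 189.8763427734375), 1.5275607109069824) 0.0615771585822209 0.06533384279181897
(0.068, 0.1) ((432.3804016113281, 289.4178771972656), (39.976558685302734, 12.079046249389648), 1.324567198753357) 0.08537219708181878 0.0874754410816526
```

View pics/w3.png

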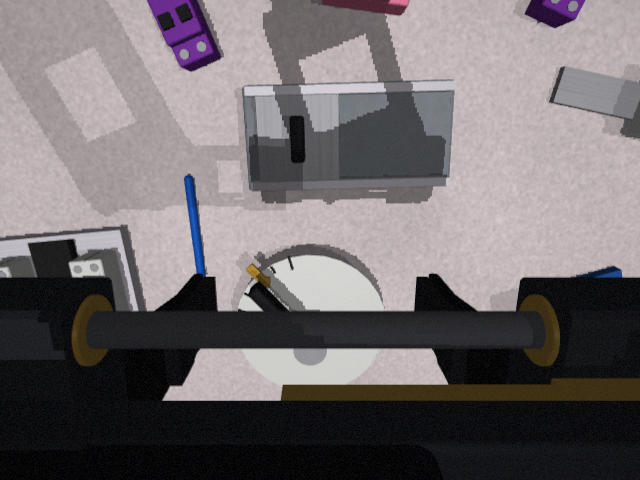

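```bash
cat > sb.py <<'E'
from w import *
YAW=1.5; ya=np.array([-np.sin(np.radians(YAW)),np.cos(np.radians(YAW))]); B0=np.array([.4322,.2894])
def P(s,z): p=B0+s*ya; return [p[0],p[1],z]
def slide(s0,s1,over=.004,flim=8):
    q=best(P(s0,.16),np.radians(YAW+90))
    env.movep(P(s0,.16),list(q)); env.move_l(P(s0,.066),vel=.12); env.gripper_close(15); s=st('tab'); 
    env.move_l(P(s1,.066),vel=.06); st('slid')
    d=np.sign(s1-s0); x=s1
    while abs(x-s1)<over:
        x+=d*.001; env.move_l(P(x,.066),vel=.02); F=np.array(env.read_state()['contact_force'][:2])@ya; print(round(x,4),round(F,1))
        if F*d<-flim: break
    env.release(); env.move_l(P(x,.16),vel=.2); st('off')
E
python3 - <<'E'
from sb import *
slide(0,.086,.007)
env.gripper_close(10)
env.movep(P(0,.12),list(quat(np.radians(YAW+90))) if 0 else list(best(P(0,.12),np.radians(YAW+90))))
f=env.grab_frame('scene');save('s2',cv2.resize(f['image'][150:360,350:600],None,fx=3,fy=2.8,interpolation=2))
C=cloud(f);m=(C[...,2]>.075)&(C[...,2]<.1)&(abs(C[...,0]-.43)<.03)&(abs(C[...,1]-.38)<.06)
print('tab',m.sum(),np.nanmean(C[m],0),'expect',P(.09,.08));st()
E
```

```text
tab t 39.55 ee [0.4322 0.2893 0.066 ] F [-0.5 -0.9 -1. ] open 0.136
slid t 41.13 ee [0.43   0.3755 0.066 ] F [-0.4  0.8 -0.9] open 0.138
0.087 0.0
0.088 -0.5
0.089 -4.8
0.09 -7.4
0.091 -10.5
off t 44.38 ee [0.4293 0.3801 0.1596] F [-0.3 -0.9 -0.3] open 0.999
tab 85 [0.43135247 0.37607411 0.08212253] expect [np.float64(0.4298440746522914), np.float64(0.3793691592478001), 0.08]
 t 46.43 ee [0.4331 0.2897 0.1203] F [-0.   1.1  0.2] open 0.008
```

View pics/s2.png

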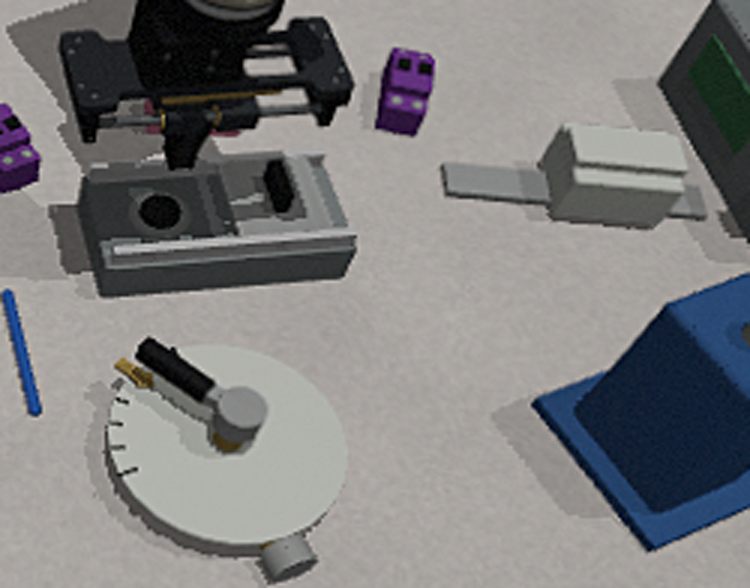

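Run:
```python
from sb import *
print(*units(('side',)),sep='\n')
env.move_l(P(0,.058),vel=.12); st()
z=.055
while z>.044:
    env.move_l(P(0,z),vel=.03); s=env.read_state(); print(round(z,4),np.round(s['ee_pos'][2],4),np.round(s['contact_force'],1))
    if s['contact_force'][2]>15: break
    z-=.001
env.hold(.6); st('held')
env.move_l(P(0,.12),vel=.15)
env.release()
print(*units(('side',)),sep='\n')
```

```text
('side', 0.5962, 0.0585, 4.2, 0.0521, [40, 82])
('side', 0.6045, -0.0396, 6.1, 0.0531, [38, 80])
('side', 0.6183, -0.138, 6.4, 0.0531, [39, 82])
 t 47.15 ee [0.4326 0.29   0.0583] F [ 0.4 -0.5  0.3] open 0.007
0.055 0.0555 [0.8 0.2 0.9]
0.054 0.0543 [-0.5  1.   1.8]
0.053 0.0532 [0.  0.7 2.2]
0.052 0.0521 [1.  0.5 2.3]
0.051 0.0511 [0.9 1.  3.3]
0.05 0.0501 [1.4 1.3 4. ]
0.049 0.0494 [0.5 0.6 6.9]
0.048 0.0492 [-0.3 -0.5 14. ]
0.047 0.0492 [-0.8 -1.9 21.4]
held t 50.0 ee [0.4326 0.2896 0.0491] F [-1.4 -1.1 21.2] open 0.008
('side', 0.5965, 0.0591, 4.4, 0.0518, [38, 82])
('side', 0.6047, -0.0398, 6.2, 0.0531, [39, 80])
('side', 0.619, -0.1379, 6.8, 0.0529, [38, 85])
```

The button bottomed out at its hard stop at z = 0.049. Next I'll shut the cover and close the valve.

Run:
```python
from sb import *
slide(.090,.003,.009)
from lev import *
k=grab(-138,-73)
t=turn(-138,-76,k)
t=turn(t,-70,k,step=.7,vel=.02,flim=9)
env.release();env.move_l(pos(t,.17),vel=.2);st()
a=np.radians(90);p=lookpose((.6,.297,.034),.28,(320,120),a)
env.movep(list(p),list(quat(a)));env.hold(.3)
f=env.grab_frame('wrist');save('w4',f['image'])
c,Pg,B,G=analyse(f)
d=Pg[:,:2].mean(0)-C0;print('handle',np.degrees(np.arctan2(d[1],d[0])))
w,v=np.linalg.eigh(np.cov(Pg[:,:2].T));print('pca',np.degrees(np.arctan2(*v[::-1,1])))
f=env.grab_frame('scene');save('s3',f['image']);st()
```

```text
tab t 54.8 ee [0.4298 0.3778 0.0659] F [ 1.1 -5.8  1.5] open 0.136
slid t 56.4 ee [0.4321 0.2923 0.066 ] F [ 0.1 -0.7 -3.4] open 0.137
0.002 0.7
0.001 2.0
0.0 0.9
-0.001 -0.1
-0.002 3.5
-0.003 6.7
-0.004 10.1
off t 60.14 ee [0.4318 0.2852 0.1596] F [-0.2 -0.6  0.4] open 1.001
flip 0 [(np.float64(1.080085334029505), 0)]
grip t 64.13 ee [0.595  0.2612 0.058 ] F [ 0.2 -0.4 -1. ] open 0.159
-134.1 ft 2.0 fr 0.5 fz 0.0
-130.2 ft 2.5 fr 0.9 fz -0.5
-126.4 ft 1.3 fr 1.6 fz 0.3
-122.5 ft 1.4 fr 2.2 fz -0.4
-118.6 ft 0.6 fr 1.1 fz 0.3
-114.8 ft 0.1 fr 1.3 fz -0.4
-110.9 ft 1.3 fr 1.1 fz -0.8
-107.0 ft -1.0 fr 1.0 fz -0.3
-103.1 ft -0.6 fr 0.4 fz -0.6
-99.2 ft -0.3 fr -0.3 fz -0.3
-95.4 ft -2.3 fr -0.2 fz -0.9
-91.5 ft -1.8 fr -0.6 fz -0.3
-87.6 ft -1.5 fr -0.5 fz -0.8
-83.8 ft -1.3 fr -2.0 fz -0.3
-79.9 ft -2.0 fr -2.2 fz 0.2
-76.0 ft -1.7 fr -3.5 fz 0.9
-75.3 ft -3.6 fr -3.5 fz 0.9
-74.7 ft -3.9 fr -2.7 fz 0.8
-74.0 ft -5.7 fr -3.6 fz 2.2
-73.3 ft -7.3 fr -4.2 fz 3.0
-72.7 ft -8.1 fr -2.2 fz 4.0
-72.0 ft -8.7 fr -4.2 fz 5.0
-71.3 ft -9.5 fr -4.2 fz 5.5
stop
 t 71.93 ee [0.6557 0.245  0.1691] F [ 0.4 -0.6 -1.2] open 1.002
dial [0.6375 0.3002 0.084 ] 0.0009148367014912423
grip ((652.5491943359375, 247.53759765625), (13.737401962280273, 60.08686065673828), 15.67094898223877) [0.6518 0.2478 0.0817] [0.0823 0.0836]
ptr ((577.2196655273438, 244.52125549316406), (30.990493774414062, 14.750625610351562), 42.117305755615234) [0.5767 0.244  0.038 ] 364
hub ((644.5269775390625, 292.29083251953125), 74.45700073242188) 0.37755663336822354
handle -75.23482968191043
pca 105.51690819970138
 t 73.48 ee [0.6813 0.2902 0.2798] F [-0.1  0.6  1.1] open 1.001
```

View pics/w4.png

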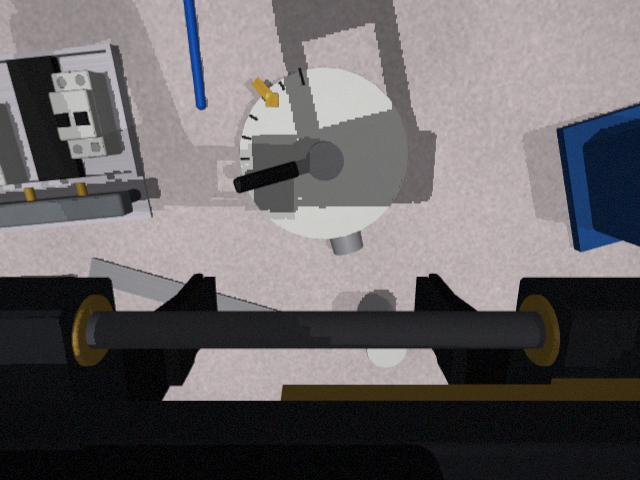

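View pics/s3.png

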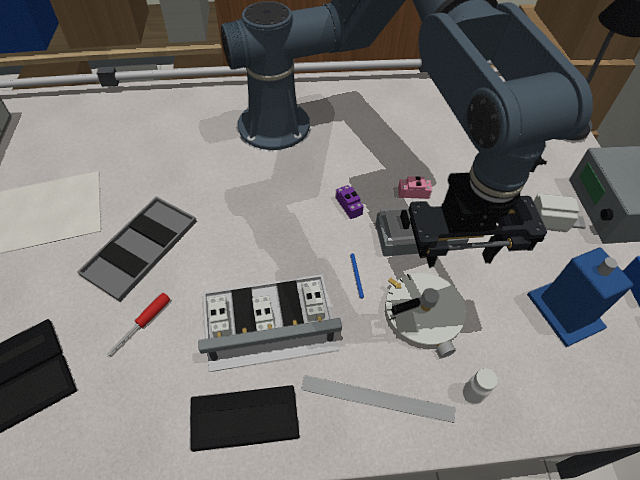

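```bash
cat > tr.py <<'E'
from h import *
TC=np.array([.4108,-.3340]);TY=53.4
def trayp(k): a=np.radians(TY); return TC+k*.1*np.array([-np.sin(a),np.cos(a)])
def meas(guess):
    for _ in range(2):
        us=[u for u in units() if np.hypot(u[1]-guess[0],u[2]-guess[1])<.05 and u[5][1]>76]
        if us: break
    print(us); m=np.mean([u[1:4] for u in us],0); return m
E
python3 - <<'E'
from tr import *
for k in (-1,0,1): print(trayp(k))
m=meas(bayp(-1)); pick(*m,z=.0235); x,y=trayp(-1); place(x,y,TY)
f=env.grab_frame('scene');save('s4',f['image'])
print(*units(),sep='\n')
E
```

```text
[ 0.49108175 -0.39362249]
[ 0.4108 -0.334 ]
[ 0.33051825 -0.27437751]
[('scene', 0.6207, -0.1362, 5.7, 0.0506, [36, 82]), ('side', 0.6188, -0.1383, 6.7, 0.0529, [38, 82])]
gripped t 76.83 ee [ 0.6197 -0.1372  0.0235] F [0.4 0.4 0.3] open 0.415
lifted t 77.41 ee [ 0.6188 -0.1369  0.1292] F [-0.4 -0.5 -2.1] open 0.412
down t 80.02 ee [ 0.4909 -0.3935  0.0235] F [ 0.3 -0.2 -1.5] open 0.414
up t 81.67 ee [ 0.4908 -0.3933  0.13  ] F [-0.7  0.1 -0.5] open 0.997
('scene', 0.4928, -0.3923, 53.8, 0.05, [37, 84])
('scene', 0.5974, 0.0606, 5.5, 0.0508, [36, 81])
('scene', 0.6253, -0.0457, 6.4, 0.051, [36, 80])
('side', 0.5963, 0.06, 5.3, 0.0519, [39, 83])
('side', 0.6257, -0.0461, 5.1, 0.0533, [38, 82])
('side', 0.491, -0.3931, 53.6, 0.0528, [37, 82])
```

View pics/s4.png

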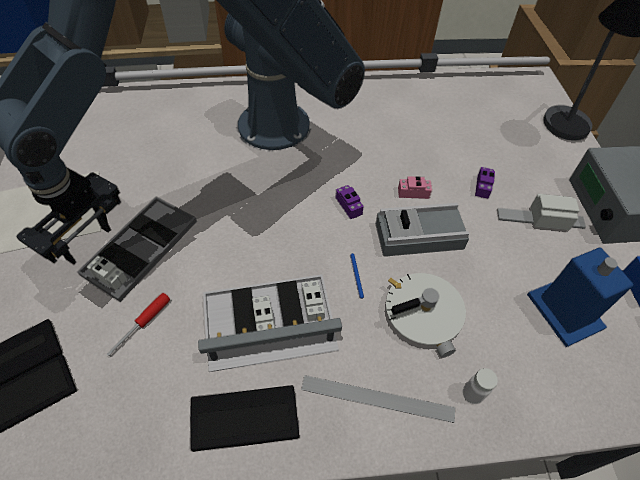

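Run:
```python
from tr import *
m=meas((.6255,-.046)); pick(*m,z=.0235); x,y=trayp(0); place(x,y,TY)
m=meas(bayp(1)); pick(*m,z=.0235); x,y=trayp(1); place(x,y,TY)
q=list(env.read_state()['qpos']); q[0]=.9; env.movej(q); env.hold(.3)
f=env.grab_frame('scene');save('s5',f['image'])
save('s5c',cv2.resize(f['image'][180:310,60:220],None,fx=4,fy=4,interpolation=2))
print(*units(),sep='\n');st()
```

```text
[('scene', 0.6251, -0.0457, 6.4, 0.0514, [36, 81]), ('side', 0.626, -0.0456, 8.4, 0.0536, [39, 84])]
gripped t 84.88 ee [ 0.6256 -0.045   0.0235] F [0.2 4.  0.6] open 0.411
lifted t 85.46 ee [ 0.6246 -0.0458  0.1293] F [-0.1  0.8 -1.5] open 0.413
down t 87.79 ee [ 0.4107 -0.334   0.0235] F [ 0.7  0.3 -1.5] open 0.413
up t 89.44 ee [ 0.4105 -0.3337  0.1299] F [-0.4  0.  -0.3] open 0.999
[('scene', 0.5978, 0.0607, 5.3, 0.0507, [36, 82]), ('side', 0.5973, 0.0594, 2.6, 0.0518, [41, 84])]
gripped t 92.72 ee [0.5976 0.0602 0.0235] F [0.  1.  0.2] open 0.415
lifted t 93.29 ee [0.5967 0.06   0.1294] F [ 0.8 -0.1 -3.1] open 0.41
down t 95.85 ee [ 0.3306 -0.2745  0.0237] F [ 0.5 -0.2 -0.5] open 0.411
up t 97.5 ee [ 0.3304 -0.2742  0.1299] F [-0.6 -0.3 -0.5] open 0.998
('scene', 0.3326, -0.2734, 54.3, 0.0507, [38, 82])
('scene', 0.4125, -0.3325, 52.1, 0.0504, [38, 84])
('scene', 0.4936, -0.3919, 54.3, 0.05, [37, 83])
('side', 0.331, -0.2745, 54.1, 0.0535, [35, 82])
('side', 0.4107, -0.3341, 52.6, 0.0532, [37, 82])
('side', 0.4911, -0.3932, 53.5, 0.0529, [38, 83])
 t 100.39 ee [0.171  0.3938 0.1299] F [0.4 0.2 0.4] open 1.002
```

View pics/s5.png

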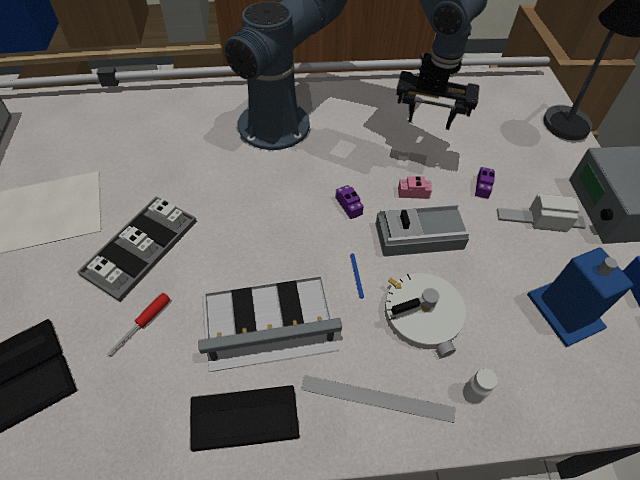

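View pics/s5c.png

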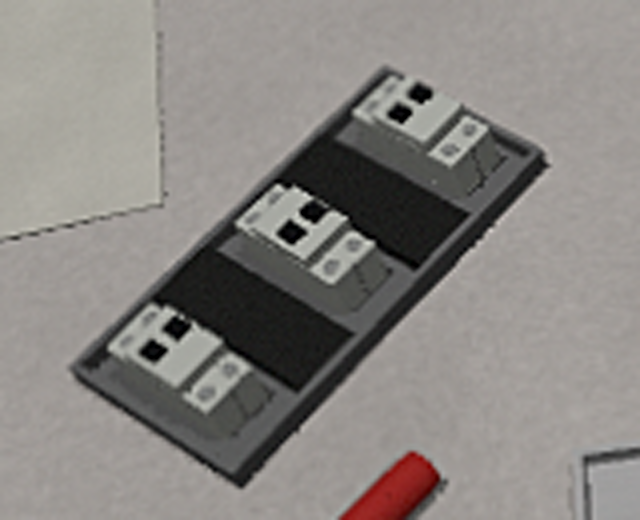

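Run:
```python
from h import *
env.finish_job(); st()
```

```text
the job is handed in; nothing more can be done
the job is handed in; nothing more can be done
```

The job is done and handed in at about 100 s of the 210 s allowed; the hand-in gives no verdict.

**What I did, in order:**
1. Stood all three off-white units in the blow-off bay, leaving the pink and purple look-alikes alone.
2. Turned the valve handle to the brass pointer. I measured the handle at -138.1° and the pointer at -137.3°.
3. Slid the cover aside to its stop and held the button fully down for about 0.6 s. It bottomed out at 49 mm above the bench with about 21 N on the tool.
4. Slid the cover back to its shut stop and turned the valve to its closed stop. The handle measured -75.2°, against about -75° for the closed tick.
5. Moved the units into the grey finished tray.

**What the last checks showed:**
- **Units:** both cameras show all three upright in the tray compartments, within about 3 mm and 2° of centred.
- **Other items:** in the last picture the cover is shut, the valve is closed, and the screwdriver and pen are where they started. I judged those by eye.
- **Disturbance:** the middle unit was knocked about 2 cm while still in the bay, after the valve was closed. I measured it again before picking it up.
- **Disagreements:** no check failed. With the cover fully aside, the scene camera put its tab about 3 mm short of the expected spot, but the force rise showed it was against its stop.

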